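# Lay out the microscopy prep tray and load the dish reader

### The arm

A 7-joint arm with a two-finger parallel gripper is mounted at the origin on the work surface. World frame = base frame: x ahead of the robot, y to its left, z up, the work surface at z = 0. Lengths are in mm, angles in rad, forces in N, time in s.
With the tool pointing down it reaches from about 350 to 900 mm from the base axis. Payload 8.1 kg.
Tool frame: the origin (TCP) lies midway between the tips of the shut fingers; the grasp point (between the pads) lies behind it (ctrl.grip_depth is the z of the grasp point in the tool frame, in mm); z points along the fingers, y is the direction in which the jaws open and shut (so a half turn about z gives the same grasp; the last joint's range is limited). The gripper opens to 92 mm and grips with 3 to 60 N. Pads are 19 mm wide; open, the fingers measure 130 mm over their backs; the gripper's body (75 mm by 190 mm) begins 47 mm behind the grasp point.
Start: joints at [-1.325, 0.434, 0.025, 1.573, -0.012, 1.134, -0.075], TCP at [213.634, 587.369, 226.742] pointing down, gripper open.
Joint ranges: [-2.62, 2.62], [-0.44, 2.09], [-1.27, 1.32], [0.08, 2.57], [-1.32, 4.46], [0.12, 2], [-2.74, 2.74]. Speed limits (rad/s): [2.22, 2.22, 3.01, 3.01, 3.14, 3.14, 3.14].

### API

Orientations are given as a unit quaternion [x, y, z, w].
In Python, from rig import readout, cams, order, finder, ctrl gives the robot as it stands.
- The arm moves only by the shell command python3 -m creep 'ROWS' [FORCE]. ROWS is JSON, a list that holds one entry, the list of rows, each a list of 7 numbers: the shift along the world's x, y, z in m, then the turn, a rotation vector about the world's x, y, z in degrees, then the finger opening in m, from 0 to 0.0918. A call has 1 to 8 rows; each row shifts and turns the pose as measured when the row begins; what a row does not reach is not made up. A row lasts 1/10 s, in which the tool goes at most 50 mm and 8.59 degrees, less where a joint would pass 70% of its speed; a pose out of reach is approached as far as the arm can. A call is refused whole if a number of a shift passes 0.05 or a number of a turn 8.59, either way. A call with a gripper value outside its range is refused whole. The fingers move at their own pace and stop on an object; FORCE is the grip in N (left out, the last holds). Time passes only in rows, so rows that do not move let the fingers close. It gives the time, the measured TCP pose, the force and the opening at its end, in the units of the state.
- readout.sense(): the state, without advancing time (a new reading comes with each control period).
- cams.capture(name): name is "scene" or "side" or "wrist"; returns (picture, depth): 384x512x3 uint8, red, green, blue; 384x512 float32, mm along the optical axis (not along the pixel's ray), 0 where there is no reading.
- cams.camera_info(name): a dict with "intrinsics" (3x3 intrinsics, pixels), "pose" (4x4, takes a point from camera to world coordinates). Camera axes: x right, y down, z forward; pixel columns grow to the right and rows downward; lengths in mm; the calibration is good to about 2 mm. A picture is of the moment at which its call begins: read the wrist's pose just before it. camera_info takes no time and is no camera call; for the wrist camera it gives the pose at the moment of the call.
- order.hand_in(): hands the job in, once; it reports no verdict.
Trained networks look in the newest picture that a camera, given by its name, has taken for a name from the list of things; names that differ only in an ending like _2 or _b are one class to them, and where a whole thing is asked for, a point or a joint stands for the part that bears it (a point fixed in the world has none). Each returns a list of dicts, best first, with "confidence" (0 to 1); they miss things now and then, are a little off and sometimes report something else, mostly with a low value. They report only what shows in the picture. A call takes as long as a camera call. They do not tell look-alikes from the thing itself.
- finder.boxes_of(thing, camera): "rect" ([left, top, right, bottom] in pixels, round what is visible of it).
- finder.silhouettes(thing, camera): "region" (384x512 bool, what is visible of it) and "rect" ([left, top, right, bottom] in pixels, round what is visible of it).
- finder.spot_point(thing, camera): "point" ([column, row] in pixels: a listed point, or the origin of a listed thing).
The state is a dict: "time": time; "joints": joint angles; "joint_velocities": joint speeds; "effort": joint torques, N m; "ee_pos": TCP position; "eef_rot": TCP orientation; "ft_force": force on the tool from outside, world axes, zero at the start; "wrist_torque": the same for the moment, N m; "width": finger opening in mm.
Only numpy, scipy, OpenCV 4.12 (cv2) and the standard library are available. Lean on these libraries where they do the work, as an engineer would, in place of code of your own. Each camera call takes 0.05 s, during which the arm holds its last target. There are 200 camera calls.

### The job

Lay out a left-to-right row (as seen from the robot) along the middle of the steel tray: dropper bottle, specimen jar at the tray's centre, slide box; bottle and box about half-way between the jar and their end of the tray, the box lying with its long side front to back and the cover-slip case on the middle of its top. Set the culture dish centred on the reader's sprung stage and press it down until the stage latches and stays down; never press the stage empty. Leave everything upright and do not disturb the tube rack or the beaker.

Things in the scene. Friction and masses are not known exactly. Their poses are not given: they have to be found in the camera images.
- jar_mid (a point): specimen jar: upright closed cylinder, 44 mm across, 55 mm tall, off-white body with paper label and white lid; loose, 40 to 85 g. The point is its centre, 27.5 mm above its underside.
- dropper_mid (a point): dropper bottle: the slimmest and tallest loose thing, upright amber glass, body 32 mm across up to 46 mm, then a narrow black cap (20 mm across, to 56 mm) and rubber bulb (12 mm across), 72 mm tall in all; loose, 35 to 70 g. The point is on its axis 36 mm above its underside (half-way up).
- slidebox_mid (a point): slide box: oblong grey-teal plastic box, 80 mm long (its x axis), 32 mm wide (its y axis), 28 mm tall, flat top; loose, 40 to 85 g. The point is its centre, 14 mm above its underside.
- slipcase_mid (a point): cover-slip case: small square white plastic box, 26 x 26 mm (sides along its x and y axes), 16 mm tall, with a small greenish glass window on top; loose, 25 g. The point is its centre, 8 mm above its underside.
- dish_mid (a point): culture dish: flat closed round dish, 55 mm across, 17 mm tall, beige with a pale lid; loose, 28 to 56 g. The point is its centre, 8.5 mm above its underside; its flat top may be pressed on.
- tray_mid (a point): steel instrument tray fixed on the bench, 130 mm front to back (its x axis, pointing away from the robot) and 240 mm wide (its y axis, pointing to the robot's left), turned by up to 0.2 rad. Its floor is 3 mm above the bench; a rim 4 mm thick stands 8 mm above the bench all round. The point is the centre of the floor's top face.
- stage_top (a point): round aluminium plate, 72 mm across, on a plunger over the dish reader (fixed white box 145 x 120 mm, 38 mm high). Point: centre of its top face, 66 mm above the bench when up, 52 mm latched. Its x axis points roughly away from the robot (yaw up to 0.3 rad) to a steel latch post 32 mm wide, 60 mm high, 58 mm from the plate's axis; its brass bolt reaches to 46 mm. Other sides clear.
- stage (a joint): travel of the sprung stage, m, downward: 0 when up, 0.018 at the bottom stop. Pushing it down takes 4 N at first, 10 to 14 N past the latch's ramp at about 0.008, then 6 to 9 N to the stop; the latch catches at about 0.0155 and on release it stays at about 0.0143. Released earlier it springs back up. It starts at 0.
- rack: bystander: white tube rack, 160 x 66 mm (long side roughly along world x), 55 mm high, with capped tubes to 109 mm; origin at the centre of its underside. To be left alone.
- beaker: bystander: glass beaker, 70 mm across, 85 mm tall; origin at the centre of its underside. To be left alone.
Mind the look-alikes: they are no part of the job. What is shaped like the part that bears jar_mid but green or red is not meant.

How it is judged (in metres and radians):
At the end, for the whole second after the job is handed in: Jar within 15 mm of tray centre; bottle 35-102 mm left, slide box 35-102 mm right of it, within 18 mm of the middle line; box within 0.26 rad of front-to-back; case on the box (15 mm along, 10 mm across); dish within 12 mm of stage centre, travel over 12 mm; all upright, at rest, released (x of jar_mid in the frame of tray_mid between -0.015 and 0.015 m and y of jar_mid in the frame of tray_mid between -0.015 and 0.015 m and z of jar_mid in the frame of tray_mid between 0.0235 and 0.0315 m and x of dropper_mid in the frame of tray_mid between -0.018 and 0.018 m and y of dropper_mid in the frame of tray_mid between 0.035 and 0.102 m and z of dropper_mid in the frame of tray_mid between 0.032 and 0.04 m and x of slidebox_mid in the frame of tray_mid between -0.018 and 0.018 m and y of slidebox_mid in the frame of tray_mid between -0.102 and -0.035 m and z of slidebox_mid in the frame of tray_mid between 0.01 and 0.018 m and angle between the x axis of slidebox_mid and the x axis of tray_mid, either way round below 0.26 rad and x of slipcase_mid in the frame of slidebox_mid between -0.015 and 0.015 m and y of slipcase_mid in the frame of slidebox_mid between -0.01 and 0.01 m and z of slipcase_mid in the frame of slidebox_mid between 0.018 and 0.026 m and horizontal distance between dish_mid and stage_top below 0.012 m and z of dish_mid in the frame of stage_top between 0.0055 and 0.0115 m and value of joint stage above 0.012 m and angle between each of jar_mid, dropper_mid, slidebox_mid, slipcase_mid, dish_mid's own z axis and vertical below 0.12 rad and linear speed of each of jar, dropper, slidebox, slipcase, dish below 0.01 m/s); the robot touches nothing.
It fails at once if the stage is pressed down without the dish on it (value of joint stage above 0.008 m and horizontal distance between dish_mid and stage_top above 0.025 m).
It fails at once if the tube rack or the beaker is moved by more than 30 mm (distance of any of rack, beaker from where it was at the start of the episode above 0.03 m).
It also fails if it takes over 128 s, if anything falls off the work surface, if the arm or the gripper's body presses on something with over 40 N, if the wrist force passes 120 N, or if a joint passes its speed limit or range.

## Working session

There is one attempt and no reset: what is moved stays moved. The work goes in short steps, Python scripts to look and compute and a shell command to move; the robot and the scene stay as the last step left them, time stands still between calls to the robot, and variables do not carry over. Pictures are saved under pics/ and viewed, on a budget of 14 in all, crops included, one or two more only if the job needs it, and the job is handed in when it is done.

```bash
ls; mkdir -p pics
python3 - <<'E'
from rig import readout,cams,ctrl
import cv2,numpy as np
print(readout.sense()); print(ctrl.grip_depth, [a for a in dir(ctrl) if a[0]!='_'])
for n in ("scene","side"):
    p,d=cams.capture(n); cv2.imwrite(f"pics/{n}0.png",cv2.resize(p[:,:,::-1],(800,600),interpolation=cv2.INTER_CUBIC))
    i=cams.camera_info(n); print(n,np.round(i["intrinsics"],1).tolist(),np.round(i["pose"],3).tolist())
E
```

```text
pics
{'time': 0.0, 'joints': array([-1.32459579,  0.43522041,  0.02497918,  1.57412065, -0.01163435,
        1.13397856, -0.07511958]), 'joint_velocities': array([-0.00047801, -0.00098295, -0.00019637, -0.00038175, -0.00016331,
        0.00126671, -0.00171656]), 'effort': array([-3.70688440e-04, -6.67835212e+01,  9.85361896e-01, -3.14462543e+01,
       -6.04261877e-02,  4.28035890e-02,  1.89756834e-04]), 'ee_pos': array([213.4765189 , 586.85952311, 225.93751539]), 'eef_rot': array([ 1.73571560e-01,  9.84820942e-01, -7.86779395e-04, -8.01704632e-05]), 'ft_force': array([ 0.01319776,  0.04596946, -0.74791842]), 'wrist_torque': array([-0.01756025,  0.01381387, -0.02654781]), 'width': 91.96208267879437}
-18.8 ['MotionError', 'grip_depth']
scene [[474.6, 0.0, 259.1], [0.0, 474.6, 197.3], [0.0, 0.0, 1.0]] [[-0.737, 0.419, -0.53, 1302.907], [0.675, 0.433, -0.597, 898.278], [-0.021, -0.798, -0.602, 993.775], [0.0, 0.0, 0.0, 1.0]]
side [[385.3, 0.0, 252.5], [0.0, 385.3, 196.0], [0.0, 0.0, 1.0]] [[0.738, -0.53, 0.418, -55.555], [-0.675, -0.577, 0.46, -609.691], [-0.003, -0.622, -0.783, 1074.934], [0.0, 0.0, 0.0, 1.0]]
```

View pics/scene0.png

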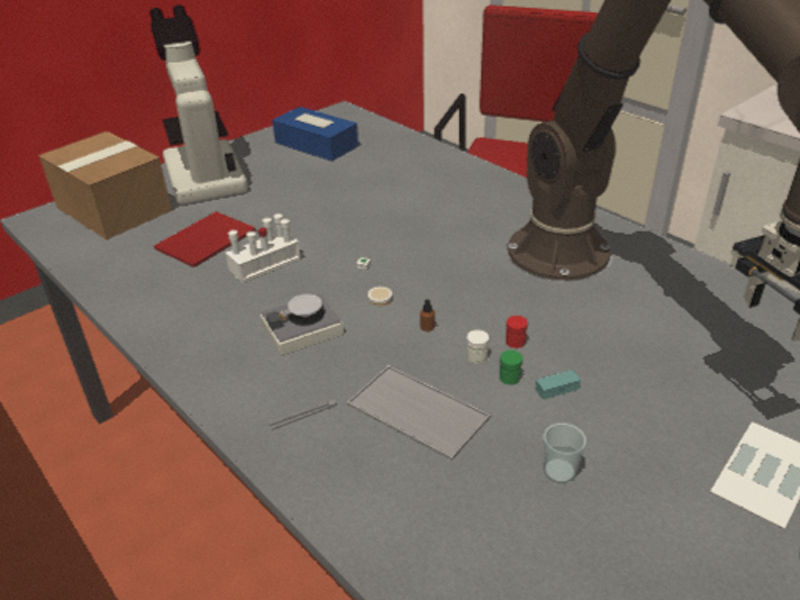

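View pics/side0.png

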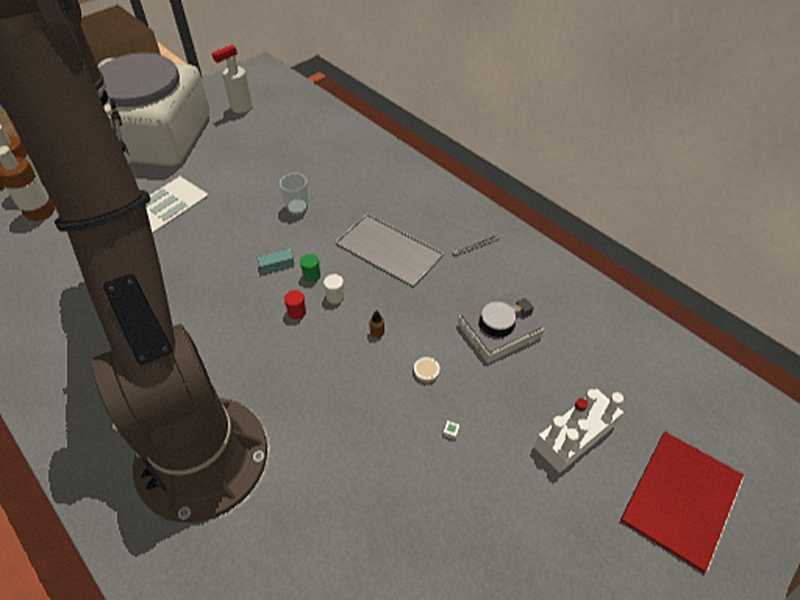

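The scene view shows the white jar at (477,346) with red (516,331) and green (510,367) look-alikes; bottle (427,316), slide box (558,384), case (363,263), dish (380,295), reader stage (305,306), tray (418,410). The side view agrees, with the white jar at (333,288), red (294,304) and green (310,267). I choose the white one.

```bash
cat > h.py <<'E'
from rig import readout,cams,finder,order
import numpy as np,cv2
from scipy.spatial.transform import Rotation as R
def cloud(cam,cap=None):
    i=cams.camera_info(cam); p,d=cap or cams.capture(cam); K=i["intrinsics"]; T=np.array(i["pose"])
    v,u=np.mgrid[:384,:512]; P=np.stack([(u-K[0][2])*d/K[0][0],(v-K[1][2])*d/K[1][1],d],-1)
    W=P@T[:3,:3].T+T[:3,3]; W[d==0]=np.nan; return p,W
def ray(cam,px):
    i=cams.camera_info(cam);K=np.array(i["intrinsics"]);T=np.array(i["pose"])
    r=T[:3,:3]@np.linalg.inv(K)@[*px,1]; return T[:3,3],r/np.linalg.norm(r)
def atz(cam,px,z):
    o,r=ray(cam,px); return o+r*(z-o[2])/r[2]
def top(W,m,z0,z1):
    q=W[m&(W[...,2]>z0)&(W[...,2]<z1)]; 
    if len(q)<4: return None
    (c,s,a)=cv2.minAreaRect(q[:,:2].astype(np.float32)); 
    if s[0]<s[1]: s=s[::-1]; a+=90
    return len(q),np.round(c,1),np.round(s,1),round((a+90)%180-90,1),round(float(np.median(q[:,2])),1)
def st():
    s=readout.sense(); r=R.from_quat(s['eef_rot']).as_matrix()
    print('t',round(s['time'],2),'p',np.round(s['ee_pos'],1),'yaw_y',round(np.degrees(np.arctan2(r[1,1],r[0,1])),1),'z',np.round(r[:,2],3),'F',np.round(s['ft_force'],1),'w',round(s['width'],1))
E
python3 - <<'E'
from h import *
Z=dict(jar_mid=27.5,dropper_mid=36,slidebox_mid=14,slipcase_mid=8,dish_mid=8.5,tray_mid=3,stage_top=66,rack=0,beaker=0)
C={c:cloud(c) for c in("scene","side")}
for n,z in Z.items():
  for c in C:
    p,W=C[c]
    for f in finder.spot_point(n,c)[:3]:
      if f["confidence"]>.3: print(n,c,np.round(f["point"]),round(f["confidence"],2),np.round(atz(c,f["point"],z)[:2],1))
  if n in("slidebox_mid","slipcase_mid","dish_mid","jar_mid","dropper_mid"):
   for c in C:
    for f in finder.silhouettes(n,c)[:1]:
      print('   sil',c,f["rect"],top(C[c][1],f["region"],{'slidebox_mid':24,'slipcase_mid':12,'dish_mid':13,'jar_mid':50,'dropper_mid':5}[n],200))
E
```

```text
jar_mid scene [304. 220.] 0.75 [431.1 128.4]
jar_mid scene [328. 214.] 0.75 [351.2 156.4]
jar_mid scene [325. 236.] 0.56 [436.5 222. ]
jar_mid side [186. 198.] 0.77 [328.5 152.3]
jar_mid side [199. 172.] 0.74 [434.1 219.7]
jar_mid side [219. 181.] 0.55 [461.9 139.2]
   sil scene [297.9, 213.1, 314.3, 233.6] (107, array([435.3, 137. ]), array([48.8, 40.6]), 42.3, 54.3)
   sil side [190.8, 162.5, 204.7, 177.7] (89, array([433.2, 222.3]), array([41.7, 40.5]), 60.1, 54.9)
dropper_mid scene [271. 201.] 0.69 [442.5 -11.5]
dropper_mid side [241. 207.] 0.46 [436.8  -8.5]
   sil scene [270.2, 192.0, 280.1, 212.7] (138, array([442.6,   1.6]), array([29.8, 27.1]), -35.2, 34.1)
   sil side [239.1, 202.9, 243.9, 218.2] (103, array([432.5, -12.8]), array([24.9, 20.4]), -34.6, 42.3)
slidebox_mid scene [353. 248.] 0.95 [407.  306.4]
slidebox_mid side [174. 170.] 0.7 [378.7 304.1]
   sil scene [346.4, 239.9, 372.9, 255.9] (183, array([394.8, 308.1]), array([78.7, 36.7]), -24.4, 27.5)
   sil side [164.7, 164.5, 188.6, 177.0] (145, array([391.8, 304.8]), array([79.1, 39.2]), -24.6, 27.8)
slipcase_mid s
[... 158 characters left out ...]
, 164.1, 239.3, 169.1] (31, array([ 384.9, -281. ]), array([28.6, 24.9]), 36.8, 16.0)
dish_mid scene [244. 190.] 0.53 [ 442.4 -148.8]
dish_mid side [273. 236.] 0.7 [ 449.2 -151.2]
   sil scene [236.5, 186.5, 250.9, 196.6] (108, array([ 446.7, -151.7]), array([58.9, 47.2]), 61.0, 17.0)
   sil side [266.3, 228.7, 279.6, 246.6] (188, array([ 444.5, -154.8]), array([55.5, 48.8]), 46.2, 17.5)
tray_mid side [247. 162.] 0.84 [610.6 156.2]
stage_top side [319. 202.] 0.6 [ 628.3 -182.9]
rack scene [170. 169.] 0.76 [ 548.1 -456.5]
rack side [368. 278.] 0.85 [ 561.9 -452.8]
rack side [251. 163.] 0.59 [624.6 144.4]
beaker scene [361. 306.] 0.69 [556.5 453.3]
beaker scene [233. 164.] 0.42 [ 356.7 -311.4]
```

Run:
```python
from h import *
for c in("scene","side"):
    p,W=cloud(c)
    for n,a,b in(("tray_mid",1,14),("stage_top",63,75),("stage_top",30,46)):
        for f in finder.silhouettes(n,c)[:1]: print(n,c,f["rect"],top(W,f["region"],a,b))
    # stage plate & post by height near reader
    m=(abs(W[...,0]-640)<110)&(abs(W[...,1]+183)<100)
    for a,b in((60,72),(33,43),(53,61)):print(c,a,top(W,m,a,b))
    # tray via rgb: compare bench colour
    m=(abs(W[...,0]-612)<130)&(abs(W[...,1]-155)<180)&(W[...,2]>6)&(W[...,2]<14)
    print('rim',c,top(W,m,6,14))
    m=(abs(W[...,0]-612)<130)&(abs(W[...,1]-155)<180)&(abs(W[...,2]-3)<5)
    g=p.astype(int); mm=m&(g[...,0]-g[...,2]>5); print(top(W,mm,-5,14), mm.sum(), np.median(p[m],axis=0))
```

```text
tray_mid scene [223.7, 233.6, 310.3, 292.7] (2165, array([627. , 165.6]), array([243.3, 136.6]), -77.9, 3.6)
scene 60 (276, array([ 644.8, -192.2]), array([114.2,  73. ]), -27.8, 65.3)
scene 33 (616, array([ 639.8, -183.4]), array([143.5, 124.7]), -15.3, 37.7)
scene 53 (62, array([ 657.3, -184.6]), array([102.3,  43.1]), -23.9, 58.9)
rim scene (386, array([612.7, 140.1]), array([313.1, 251.1]), -89.2, 7.3)
(6196, array([612., 155.]), array([360. , 259.9]), 90.0, 1.3) 6196 [127. 125. 120.]
tray_mid side [212.4, 143.9, 280.2, 184.0] (1419, array([624.4, 162.5]), array([242.3, 136.2]), -78.5, 4.3)
stage_top side [309.0, 195.1, 331.2, 209.8] (269, array([ 628.1, -183.1]), array([68.9, 67.4]), -60.1, 66.7)
stage_top side [309.0, 195.1, 331.2, 209.8] None
side 60 (355, array([ 645.3, -193.5]), array([113.2,  71. ]), -29.6, 66.1)
side 33 (781, array([ 636.9, -186.8]), array([143.3, 118.8]), -14.4, 38.5)
side 53 (47, array([ 680.5, -193.3]), array([60.7, 34.6]), -27.8, 59.3)
rim side (396, array([613.6, 155.8]), array([356.8, 253.2]), -89.9, 7.3)
(4104, array([612. , 155.1]), array([359.6, 259.6]), -90.0, 1.8) 4104 [125. 122. 115.]
```

```bash
python3 -m creep '[[[0.05,-0.05,0,0,0,-8,0.0918],[0.05,-0.05,0,0,0,-8,0.0918],[0.05,-0.05,0,0,0,0,0.0918],[0.03,-0.05,0,0,0,0,0.0918],[0,-0.05,0,0,0,0,0.0918],[0,-0.05,0,0,0,0,0.0918],[0,0,0,0,0,0,0.0918],[0,0,0,0,0,0,0.0918]]]' 20; python3 -c "
from h import *
st()
p,_=cams.capture('wrist'); cv2.imwrite('pics/w0.png',p[:,:,::-1]); print(np.round(cams.camera_info('wrist')['pose'],3).tolist())"
```

```text
time: 2.8
ee_pos: [352.0, 328.5, 226.8]
eef_rot: [0.314, 0.949, 0.002, -0.0]
ft_force: [0.0, 0.4, -0.1]
width: 91.9
t 2.8 p [352.  328.5 226.8] yaw_y 53.4 z [ 0.     0.004 -1.   ] F [ 0.   0.4 -0.1] w 91.9
[[0.596, 0.774, 0.214, 293.809], [0.803, -0.576, -0.156, 370.534], [0.002, 0.265, -0.964, 383.266], [0.0, 0.0, 0.0, 1.0]]
```

```bash
python3 -c "
from h import *
p,W=cloud('wrist')
for n in('slidebox_mid','jar_mid'):
  for f in finder.silhouettes(n,'wrist')[:3]: print(n,f['confidence'],f['rect'],top(W,f['region'],*((24,33) if n[0]=='s' else (50,60))))
"
```

```text
slidebox_mid 0.65 [245.2, 176.4, 276.9, 238.4] (1340, array([393. , 307.9]), array([78.5, 31.4]), -22.4, 26.5)
jar_mid 0.78 [215.6, 246.4, 241.2, 290.8] (204, array([445.9, 215.5]), array([35.4, 15.2]), 57.1, 53.5)
jar_mid 0.75 [162.0, 278.2, 201.4, 312.8] (434, array([427.3, 141.7]), array([42.2, 24. ]), 50.5, 53.4)
jar_mid 0.68 [144.4, 222.2, 162.6, 231.2] None
```

View pics/w0.png

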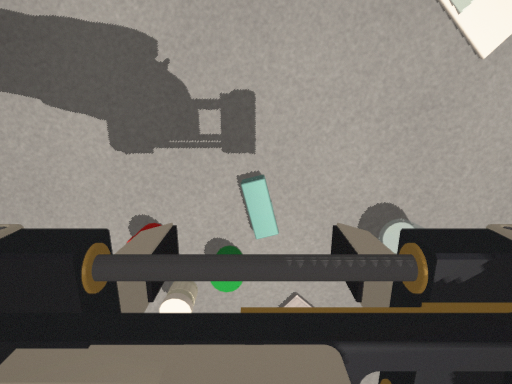

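The wrist view shows the slide box at (259,208), with the green jar at (227,268), white (177,300) and red (148,235), matching the other cameras.

```bash
python3 -m creep '[[[0.04,-0.021,-0.03,0,0,7,0.06],[0,0,-0.04,0,0,6,0.06],[0,0,-0.04,0,0,0,0.06],[0,0,-0.04,0,0,0,0.06],[0,0,0,0,0,0,0.06],[0,0,0,0,0,0,0.06]]]' 20; python3 -c "
from h import *
st()"
```

```text
time: 3.6
ee_pos: [390.2, 320.0, 75.0]
eef_rot: [0.194, 0.981, 0.005, 0.0]
ft_force: [-0.1, 0.0, 1.1]
width: 59.8
t 3.6 p [390.2 320.   75. ] yaw_y 67.7 z [ 0.002  0.009 -1.   ] F [-0.1  0.   1.1] w 59.8
```

```bash
python3 -m creep '[[[0.003,-0.012,-0.02,-0.5,0,0,0.06],[0,0,-0.025,0,0,0,0.06],[0,0,0,0,0,0,0.06]]]'; python3 -c "
from h import *
st()
p,W=cloud('wrist')
for f in finder.silhouettes('slidebox_mid','wrist')[:1]: print(f['confidence'],f['rect'],top(W,f['region'],23,33))"
```

```text
time: 3.9
ee_pos: [395.8, 313.0, 34.6]
eef_rot: [0.192, 0.981, 0.004, 0.003]
ft_force: [-0.2, -0.1, 0.4]
width: 59.7
t 3.9 p [395.8 313.   34.6] yaw_y 67.8 z [ 0.008  0.007 -1.   ] F [-0.2 -0.1  0.4] w 59.7
0.59 [218.0, 168.2, 271.3, 294.4] (4773, array([393.5, 307.3]), array([80.4, 32. ]), -22.4, 26.4)
```

```bash
python3 -m creep '[[[-0.003,-0.006,0,-0.4,0.4,0,0.06],[0,0,-0.015,0,0,0,0.06],[0,0,-0.012,0,0,0,0.06],[0,0,0,0,0,0,0.06]]]'; python3 -c "
from h import *
st()"
```

```text
time: 4.4
ee_pos: [396.2, 310.2, 14.8]
eef_rot: [0.192, 0.981, 0.004, 0.003]
ft_force: [-0.6, -0.4, -0.3]
width: 59.8
t 4.4 p [396.2 310.2  14.8] yaw_y 67.9 z [ 0.008  0.007 -1.   ] F [-0.6 -0.4 -0.3] w 59.8
```

```bash
python3 -m creep '[[[-0.004,-0.003,-0.01,0,0,0,0.06],[0,0,-0.004,0,0,0,0.06],[0,0,0,0,0,0,0.06],[0,0,0,0,0,0,0.0],[0,0,0,0,0,0,0.0],[0,0,0,0,0,0,0.0],[0,0,0,0,0,0,0.0],[0,0,0,0,0,0,0.0]]]' 20; python3 -c "
from h import *
st()"
```

```text
time: 5.2
ee_pos: [392.5, 307.4, 1.4]
eef_rot: [0.192, 0.981, 0.005, 0.004]
ft_force: [-0.6, -0.7, -0.6]
width: 32.1
t 5.2 p [392.5 307.4   1.4] yaw_y 67.9 z [ 0.009  0.008 -1.   ] F [-0.6 -0.7 -0.6] w 32.1
```

```bash
python3 -m creep '[[[0,0,0.045,0,0,0,0],[0,0,0.045,-0.5,0.5,0,0],[0.04,-0.034,0,0,0,8,0],[0.04,-0.034,0,0,0,8,0],[0.04,-0.034,0,0,0,8,0],[0.04,-0.034,0,0,0,8,0],[0.04,-0.034,0,0,0,2,0],[0,0,0,0,0,0,0]]]'; python3 -c "
from h import *
st()"
```

```text
time: 6.0
ee_pos: [586.8, 141.5, 95.3]
eef_rot: [-0.12, 0.993, -0.002, 0.002]
ft_force: [0.0, -0.7, -1.3]
width: 31.9
t 6.0 p [586.8 141.5  95.3] yaw_y 103.8 z [ 0.005 -0.004 -1.   ] F [ 0.  -0.7 -1.3] w 31.9
```

```bash
python3 -m creep '[[[0.036,-0.03,-0.01,0.2,0.3,-2,0],[0.014,-0.011,-0.03,0,0,0,0],[0,0,-0.02,0,0,0,0],[0,0,0,0,0,0,0]]]'; python3 -c "
from h import *
st()
p,W=cloud('wrist'); cv2.imwrite('pics/w1.png',p[:,:,::-1])
for f in finder.silhouettes('tray_mid','wrist')[:1]: print(f['confidence'],f['rect'],top(W,f['region'],-3,14))
for f in finder.silhouettes('slidebox_mid','wrist')[:1]: print(f['confidence'],f['rect'])"
```

```text
time: 6.4
ee_pos: [634.6, 101.1, 34.9]
eef_rot: [-0.099, 0.995, -0.0, 0.001]
ft_force: [-0.5, 0.6, -1.0]
width: 32.0
t 6.4 p [634.6 101.1  34.9] yaw_y 101.4 z [ 0.001 -0.001 -1.   ] F [-0.5  0.6 -1. ] w 32.0
0.6 [166.9, 133.9, 512.0, 312.9] (31939, array([627.6, 160.6]), array([239.2, 130.4]), -79.0, 1.6)
0.65 [225.0, 178.7, 286.4, 306.1]
```

View pics/w1.png

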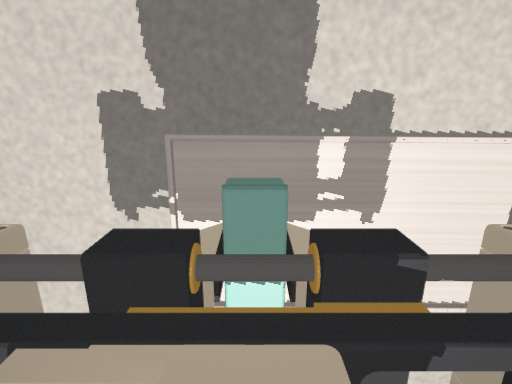

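The view shows the box (255,243) aligned with the tray edges, right end at column 170, near rim at row 136.

```bash
python3 -m creep '[[[0.004,-0.002,-0.012,0,0,0,0],[0,0,-0.012,0,0,0,0],[0,0,0,0,0,0,0]]]'; python3 -c "
from h import *
st()"
```

```text
time: 6.85
ee_pos: [641.3, 103.1, 15.6]
eef_rot: [-0.102, 0.995, 0.001, 0.005]
ft_force: [-0.1, -0.5, -1.5]
width: 31.6
t 6.85 p [641.3 103.1  15.6] yaw_y 101.7 z [ 0.01   0.003 -1.   ] F [-0.1 -0.5 -1.5] w 31.6
```

```bash
python3 -m creep '[[[-0.002,-0.004,-0.006,-0.2,0.5,0,0],[0,0,-0.004,0,0,0,0],[0,0,0,0,0,0,0]]]'; python3 -c "
from h import *
st()"
```

```text
time: 7.15
ee_pos: [638.9, 99.3, 4.8]
eef_rot: [-0.102, 0.995, -0.001, -0.0]
ft_force: [-0.4, 0.9, 0.5]
width: 31.9
t 7.15 p [638.9  99.3   4.8] yaw_y 101.7 z [-0.    -0.001 -1.   ] F [-0.4  0.9  0.5] w 31.9
```

```bash
python3 -m creep '[[[0,0,0,0,0,0,0.05],[0,0,0,0,0,0,0.05],[0,0,0,0,0,0,0.05],[0,0,0.04,0,0,0,0.05],[0,0,0.05,0,0,0,0.05],[-0.025,-0.015,0.05,0,0,0,0.06],[-0.045,-0.022,0.02,0,0,0,0.06],[-0.045,-0.022,0,0,0,0,0.06]]]'; python3 -m creep '[[[-0.03,-0.025,0,0,0,0,0.06],[0,0,0,0,0,0,0.06],[0,0,0,0,0,0,0.06]]]'; python3 -c "
from h import *
st()
p,W=cloud('wrist'); cv2.imwrite('pics/w2.png',p[:,:,::-1])
for n,z in(('dropper_mid',36),('jar_mid',27.5),('dish_mid',8.5)):
  for f in finder.spot_point(n,'wrist')[:3]: print(n,f['confidence'],np.round(f['point']),np.round(atz('wrist',f['point'],z)))
  for f in finder.silhouettes(n,'wrist')[:3]: print(n,f['confidence'],f['rect'],top(W,f['region'],*{'dr':(40,76),'ja':(50,60),'di':(12,24)}[n[:2]]))
"
```

```text
time: 7.95
ee_pos: [531.2, 45.9, 161.7]
eef_rot: [-0.104, 0.995, 0.0, 0.002]
ft_force: [0.7, 0.4, -0.7]
width: 59.9
time: 8.25
ee_pos: [495.5, 17.1, 164.4]
eef_rot: [-0.103, 0.995, -0.0, 0.003]
ft_force: [1.6, 0.3, 1.0]
width: 59.8
t 8.25 p [495.5  17.1 164.4] yaw_y 101.8 z [ 0.007  0.    -1.   ] F [1.6 0.3 1. ] w 59.8
dropper_mid 0.57 [239. 130.] [443.  -9.  36.]
dropper_mid 0.63 [225.4, 109.0, 257.0, 145.7] (741, array([439.2,  -6.6]), array([29.4, 28.9]), -49.7, 53.4)
dropper_mid 0.16 [73.0, 75.4, 130.0, 130.8] None
jar_mid 0.92 [436.  58.] [341. 158.  28.]
jar_mid 0.74 [459. 168.] [434. 220.  28.]
jar_mid 0.63 [380. 150.] [433. 134.  28.]
jar_mid 0.95 [354.5, 126.5, 414.6, 178.8] (1733, array([434.6, 134.3]), array([43.1, 43.1]), 49.5, 53.4)
jar_mid 0.75 [399.3, 27.5, 481.7, 87.0] (2267, array([342.2, 156.6]), array([42.8, 42.3]), -34.2, 53.4)
jar_mid 0.59 [425.9, 147.0, 504.1, 194.0] (1698, array([434.1, 221.5]), array([43.7, 43. ]), 87.5, 53.4)
dish_mid 0.65 [105. 104.] [ 447. -151.    8.]
dish_mid 0.79 [75.6, 75.4, 131.9, 131.3] (2400, array([ 446.4, -153. ]), array([54.5, 53. ]), -24.8, 15.7)
```

View pics/w2.png

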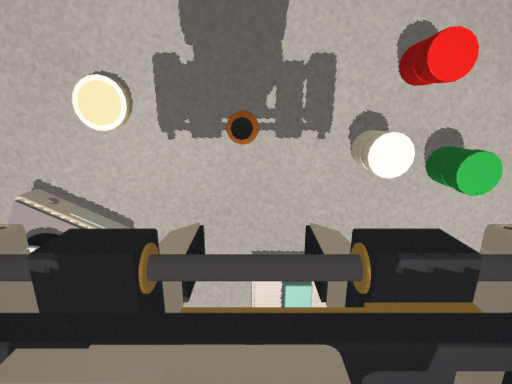

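The view shows the bottle at (242,127), dish (102,102), white jar (385,153), red (440,55), green (464,170); positions are now precise.

```bash
python3 -m creep '[[[-0.04,-0.02,-0.02,0,0,0,0.06],[-0.006,-0.002,-0.02,0,0.3,0,0.06],[0,0,-0.015,0,0,0,0.06],[0,0,0,0,0,0,0.06]]]'; python3 -c "
from h import *
st()"
```

```text
time: 9.0
ee_pos: [449.8, -3.5, 106.2]
eef_rot: [-0.105, 0.995, 0.0, -0.0]
ft_force: [-0.6, -0.7, 0.2]
width: 59.8
t 9.0 p [449.8  -3.5 106.2] yaw_y 102.0 z [-0.  0. -1.] F [-0.6 -0.7  0.2] w 59.8
```

```bash
python3 -m creep '[[[-0.01,-0.003,0,0,0,0,0.06],[0,0,-0.02,0,0,0,0.06],[0,0,0,0,0,0,0.06]]]'; python3 -c "
from h import *
st()
p,W=cloud('wrist')
for f in finder.silhouettes('dropper_mid','wrist')[:1]: print(f['confidence'],f['rect'],top(W,f['region'],40,50),top(W,f['region'],50,58))"
```

```text
time: 9.3
ee_pos: [440.4, -6.1, 87.2]
eef_rot: [-0.105, 0.994, 0.0, 0.001]
ft_force: [-0.9, 0.1, -0.2]
width: 60.0
t 9.3 p [440.4  -6.1  87.2] yaw_y 102.1 z [ 0.001  0.    -1.   ] F [-0.9  0.1 -0.2] w 60.0
0.8 [229.8, 179.4, 276.2, 236.9] (502, array([436.7,  -6.7]), array([29.9, 25.7]), 89.7, 42.5) (348, array([437.3,  -6.9]), array([19.7, 17.1]), -79.7, 54.3)
```

```bash
python3 -m creep '[[[-0.002,-0.001,-0.03,0,0,0,0.06],[0,0,-0.035,0,0,0,0.06],[0,0,-0.005,0,0,0,0.06],[0,0,0,0,0,0,0.06]]]'; python3 -c "
from h import *
st()"
```

```text
time: 9.8
ee_pos: [444.2, -6.6, 22.2]
eef_rot: [-0.105, 0.994, 0.0, 0.006]
ft_force: [0.9, 0.1, -0.1]
width: 60.0
t 9.8 p [444.2  -6.6  22.2] yaw_y 102.1 z [ 0.013  0.002 -1.   ] F [ 0.9  0.1 -0.1] w 60.0
```

```bash
python3 -m creep '[[[-0.006,0,-0.008,0,0.7,0,0.06],[0,0,0,0,0,0,0.06],[0,0,0,0,0,0,0.0],[0,0,0,0,0,0,0.0],[0,0,0,0,0,0,0.0],[0,0,0,0,0,0,0.0],[0,0,0,0,0,0,0.0]]]'; python3 -c "
from h import *
st()"
```

```text
time: 10.5
ee_pos: [440.8, -6.3, 18.4]
eef_rot: [-0.105, 0.994, 0.001, 0.003]
ft_force: [-0.0, 0.3, -0.8]
width: 31.6
t 10.5 p [440.8  -6.3  18.4] yaw_y 102.1 z [ 0.006  0.002 -1.   ] F [-0.   0.3 -0.8] w 31.6
```

```bash
python3 -m creep '[[[0,0,0.045,0,0,0,0],[0,0,0.045,0,0,0,0],[0.03,0.04,0.01,0,0,0,0],[0.03,0.04,0,0,0,0,0],[0.03,0.04,0,0,0,0,0],[0.03,0.04,0,0,0,0,0],[0.02,0.03,0,0,0,0,0],[0,0,0,0,0,0,0]]]'; python3 -c "
from h import *
st()"
```

```text
time: 11.3
ee_pos: [580.2, 187.6, 122.3]
eef_rot: [-0.102, 0.995, 0.002, 0.002]
ft_force: [0.2, -0.4, -1.8]
width: 31.4
t 11.3 p [580.2 187.6 122.3] yaw_y 101.7 z [ 0.003  0.003 -1.   ] F [ 0.2 -0.4 -1.8] w 31.4
```

```bash
python3 -m creep '[[[0.025,0.028,-0.02,0,0,0,0],[0.004,0.006,-0.03,0,0,0,0],[0,0,-0.025,0,0,0,0],[0,0,0,0,0,0,0]]]'; python3 -c "
from h import *
st()"
```

```text
time: 11.7
ee_pos: [609.4, 222.8, 44.6]
eef_rot: [-0.103, 0.995, 0.001, 0.001]
ft_force: [-0.8, -0.6, -1.5]
width: 31.5
t 11.7 p [609.4 222.8  44.6] yaw_y 101.8 z [ 0.003  0.003 -1.   ] F [-0.8 -0.6 -1.5] w 31.5
```

```bash
python3 -m creep '[[[0.003,0.002,-0.012,0,0,0,0],[0,0,-0.006,0,0,0,0],[0,0,0,0,0,0,0]]]'; python3 -c "
from h import *
st()"
```

```text
time: 12.0
ee_pos: [612.9, 223.4, 27.1]
eef_rot: [-0.102, 0.995, 0.001, 0.002]
ft_force: [-1.0, 0.4, -0.4]
width: 31.8
t 12.0 p [612.9 223.4  27.1] yaw_y 101.7 z [ 0.003  0.002 -1.   ] F [-1.   0.4 -0.4] w 31.8
```

```bash
python3 -m creep '[[[0,0.001,-0.006,0,0,0,0],[0,0,0,0,0,0,0]]]'; python3 -c "
from h import *
st()"
```

```text
time: 12.2
ee_pos: [613.8, 224.3, 22.3]
eef_rot: [-0.102, 0.995, 0.001, 0.003]
ft_force: [-0.7, -0.5, 0.3]
width: 31.5
t 12.2 p [613.8 224.3  22.3] yaw_y 101.7 z [ 0.005  0.003 -1.   ] F [-0.7 -0.5  0.3] w 31.5
```

```bash
python3 -m creep '[[[0,0,0,0,0,0,0.055],[0,0,0,0,0,0,0.055],[0,0,0,0,0,0,0.055],[0,0,0.04,0,0,0,0.055],[0,0,0.05,0,0,0,0.055],[-0.02,-0.01,0.03,0,0,-8.5,0.065],[-0.035,-0.02,0,0,0,-8.5,0.065],[-0.035,-0.02,0,0,0,-8.5,0.065]]]';python3 -m creep '[[[-0.035,-0.02,0,0,0,-8.5,0.065],[-0.025,-0.012,0,0,0,-8.5,0.065],[0,0,0,0,0,-8.5,0.065],[0,0,0,0,0,-8.5,0.065],[0,0,0,0,0,-8.5,0.065],[0,0,0,0,0,0,0.065]]]'; python3 -c "
from h import *
st()
p,W=cloud('wrist'); cv2.imwrite('pics/w3.png',p[:,:,::-1])
for f in finder.silhouettes('jar_mid','wrist')[:3]: print(f['confidence'],f['rect'],top(W,f['region'],50,60),np.median(p[f['region']],axis=0))
p,W=cloud('scene')
for f in finder.silhouettes('dropper_mid','scene')[:1]: print(f['confidence'],f['rect'],top(W,f['region'],10,80))
"
```

```text
time: 13.0
ee_pos: [525.2, 175.8, 147.7]
eef_rot: [0.124, 0.992, 0.004, 0.005]
ft_force: [-0.0, 0.4, -1.0]
width: 64.7
time: 13.6
ee_pos: [457.7, 139.7, 150.5]
eef_rot: [0.48, 0.877, 0.003, 0.006]
ft_force: [0.3, 0.2, -0.1]
width: 65.0
t 13.6 p [457.7 139.7 150.5] yaw_y 32.6 z [ 0.014 -0.    -1.   ] F [ 0.3  0.2 -0.1] w 65.0
0.95 [126.2, 78.5, 191.4, 134.9] (2183, array([342.4, 158.1]), array([43.2, 42.4]), -28.2, 53.4) [243.  36.  31.]
0.74 [255.2, 72.5, 310.1, 128.0] (2155, array([433.9, 222.1]), array([43. , 42.1]), -74.1, 53.5) [ 72. 200.  94.]
0.64 [210.6, 156.5, 255.0, 210.4] (1729, array([434.7, 135.3]), array([42.8, 42.8]), -85.1, 53.5) [180. 168. 153.]
0.57 [280.5, 250.8, 294.6, 276.0] (180, array([614.6, 230.9]), array([29.9, 25.4]), -37.2, 43.3)
```

White jar confirmed by colour (median 180,168,153) at pixel (233,183).

```bash
python3 -m creep '[[[-0.024,-0.005,-0.015,0,0.7,0,0.065],[0,0,-0.035,0,0,0,0.065],[0,0,-0.015,0,0,0,0.065],[0,0,0,0,0,0,0.065]]]'; python3 -c "
from h import *
st()"
```

```text
time: 14.2
ee_pos: [434.6, 134.9, 84.3]
eef_rot: [0.473, 0.881, 0.002, 0.001]
ft_force: [-0.2, -0.1, 0.4]
width: 64.9
t 14.2 p [434.6 134.9  84.3] yaw_y 33.6 z [ 0.004  0.001 -1.   ] F [-0.2 -0.1  0.4] w 64.9
```

```bash
python3 -m creep '[[[-0.001,0,-0.03,0,0.2,0,0.065],[-0.001,0,-0.02,0,0.2,0,0.065],[-0.001,0,-0.01,0,0.2,0,0.065],[-0.001,0,0,0,0.2,0,0.065]]]'; python3 -c "
from h import *
st()"
```

```text
time: 14.6
ee_pos: [433.2, 135.8, 24.9]
eef_rot: [0.47, 0.882, -0.0, -0.004]
ft_force: [0.2, -0.3, 1.2]
width: 64.9
t 14.6 p [433.2 135.8  24.9] yaw_y 33.9 z [-0.007  0.004 -1.   ] F [ 0.2 -0.3  1.2] w 64.9
```

```bash
python3 -m creep '[[[0.001,-0.001,-0.004,-0.2,-0.4,0,0.065],[0,0,0,0,0,0,0.065],[0,0,0,0,0,0,0.0],[0,0,0,0,0,0,0.0],[0,0,0,0,0,0,0.0],[0,0,0,0,0,0,0.0],[0,0,0,0,0,0,0.0]]]'; python3 -c "
from h import *
st()"
```

```text
time: 15.3
ee_pos: [436.6, 135.8, 24.2]
eef_rot: [0.47, 0.883, 0.002, 0.002]
ft_force: [-0.1, 0.2, -0.2]
width: 43.9
t 15.3 p [436.6 135.8  24.2] yaw_y 34.0 z [ 0.005  0.002 -1.   ] F [-0.1  0.2 -0.2] w 43.9
```

```bash
python3 -m creep '[[[0,0,0.045,0,0,0,0],[0,0,0.045,0,0,0,0],[0.04,0.005,0.01,0,0,-8,0],[0.045,0.006,0,0,0,-8,0],[0.045,0.006,0,0,0,0,0],[0.03,0.006,0,0,0,0,0],[0,0,0,0,0,0,0],[0,0,0,0,0,0,0]]]'; python3 -c "
from h import *
st()"
```

```text
time: 16.1
ee_pos: [599.1, 159.0, 128.7]
eef_rot: [0.592, 0.806, 0.002, -0.0]
ft_force: [-0.8, -0.4, -0.1]
width: 44.1
t 16.1 p [599.1 159.  128.7] yaw_y 17.4 z [ 0.002  0.004 -1.   ] F [-0.8 -0.4 -0.1] w 44.1
```

```bash
python3 -m creep '[[[0.026,0.004,-0.02,0,0,0,0],[0,0,-0.03,0,0,0,0],[0,0,-0.025,0,0,0,0],[0,0,0,0,0,0,0]]]'; python3 -c "
from h import *
st()"
```

```text
time: 16.5
ee_pos: [621.7, 162.9, 52.1]
eef_rot: [0.592, 0.806, 0.002, -0.001]
ft_force: [-0.6, -0.0, -0.5]
width: 43.4
t 16.5 p [621.7 162.9  52.1] yaw_y 17.5 z [-0.     0.004 -1.   ] F [-0.6 -0.  -0.5] w 43.4
```

```bash
python3 -m creep '[[[0.004,0,-0.012,0,0,0,0],[0,0,-0.01,0,0,0,0],[0,0,0,0,0,0,0]]]'; python3 -c "
from h import *
st()"
```

```text
time: 16.8
ee_pos: [625.0, 163.0, 30.8]
eef_rot: [0.591, 0.806, 0.002, -0.001]
ft_force: [-0.2, -0.2, -1.0]
width: 43.7
t 16.8 p [625.  163.   30.8] yaw_y 17.5 z [ 0.     0.005 -1.   ] F [-0.2 -0.2 -1. ] w 43.7
```

```bash
python3 -m creep '[[[0,0,-0.004,0,0,0,0],[0,0,0,0,0,0,0],[0,0,0,0,0,0,0.058],[0,0,0,0,0,0,0.058],[0,0,0,0,0,0,0.058],[0,0,0.04,0,0,0,0.058],[0,0,0.05,0,0,0,0.058],[0,0,0.03,0,0,0,0.075]]]';python3 -c "
from h import *
st()"; python3 -m creep '[[[-0.02,-0.045,0,0,0,8,0.075],[-0.02,-0.045,0,0,0,8,0.075],[-0.025,-0.045,0,0,0,8,0.075],[-0.025,-0.045,0,0,0,8,0.075],[-0.025,-0.045,0,0,0,8,0.075],[-0.025,-0.035,0,0,0,8,0.075],[0,0,0,0,0,8,0.075],[0,0,0,0,0,0,0.075]]]'; python3 -c "
from h import *
st()
p,W=cloud('wrist'); cv2.imwrite('pics/w4.png',p[:,:,::-1])
for f in finder.silhouettes('dish_mid','wrist')[:2]: print(f['confidence'],f['rect'],top(W,f['region'],12,24))
for f in finder.silhouettes('stage_top','wrist')[:2]: print(f['confidence'],f['rect'],top(W,f['region'],60,72))
p,W=cloud('scene'); cv2.imwrite('pics/s1.png',cv2.resize(p[180:320,200:400,::-1],(800,560),interpolation=cv2.INTER_CUBIC))
"
```

```text
time: 17.6
ee_pos: [622.6, 162.3, 147.8]
eef_rot: [0.591, 0.806, -0.001, -0.003]
ft_force: [1.7, -0.1, -0.2]
width: 62.1
t 17.6 p [622.6 162.3 147.8] yaw_y 17.5 z [-0.006  0.003 -1.   ] F [ 1.7 -0.1 -0.2] w 62.1
time: 18.4
ee_pos: [483.1, -97.8, 156.3]
eef_rot: [0.124, 0.992, 0.004, 0.001]
ft_force: [-0.6, 0.1, -0.4]
width: 75.2
t 18.4 p [483.1 -97.8 156.3] yaw_y 75.7 z [ 0.003  0.008 -1.   ] F [-0.6  0.1 -0.4] w 75.2
0.86 [170.8, 138.9, 216.8, 189.7] (2115, array([ 445.9, -153.6]), array([53.9, 53.3]), -60.0, 15.6)
```

View pics/s1.png

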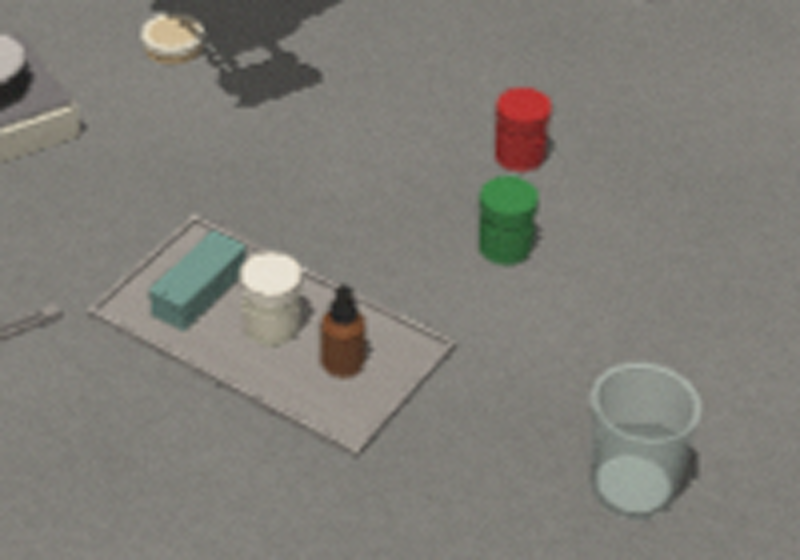

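View pics/w4.png

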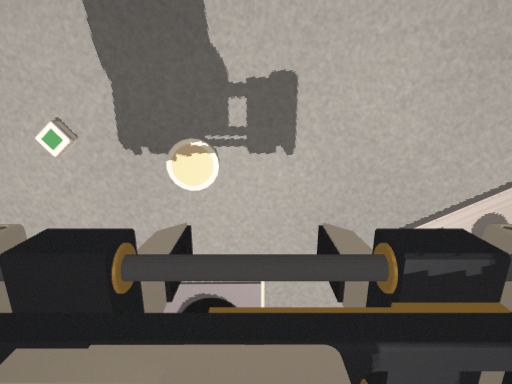

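The scene crop shows box, jar, bottle upright in a row on the tray; the wrist view shows the dish at (192,164) and the case at (53,138), turned about 45° to the jaws.

```bash
python3 -m creep '[[[-0.02,-0.03,-0.02,0,0,0,0.075],[-0.014,-0.025,-0.03,-0.4,0.2,0,0.075],[0,0,-0.03,0,0,0,0.075],[0,0,0,0,0,0,0.075]]]'; python3 -c "
from h import *
st()
p,W=cloud('wrist')
for f in finder.silhouettes('dish_mid','wrist')[:1]: print(f['confidence'],f['rect'],top(W,f['region'],12,24))"
```

```text
time: 19.0
ee_pos: [453.7, -147.6, 74.5]
eef_rot: [0.125, 0.992, 0.001, 0.002]
ft_force: [-0.8, 0.3, -0.2]
width: 75.1
t 19.0 p [ 453.7 -147.6   74.5] yaw_y 75.7 z [ 0.004  0.001 -1.   ] F [-0.8  0.3 -0.2] w 75.1
0.56 [211.1, 168.1, 279.2, 233.1] (3607, array([ 446. , -153.3]), array([54.3, 53.6]), -17.2, 15.7)
```

```bash
python3 -m creep '[[[-0.008,-0.005,-0.015,0,0.2,0,0.075],[0,-0.001,-0.025,0,0.2,0,0.075],[-0.001,0,-0.015,0,0.2,0,0.075],[0,0,0,0,0,0,0.075]]]'; python3 -c "
from h import *
st()"
```

```text
time: 19.5
ee_pos: [454.4, -151.6, 27.1]
eef_rot: [0.122, 0.992, 0.0, 0.004]
ft_force: [-0.9, -0.4, 0.1]
width: 74.8
t 19.5 p [ 454.4 -151.6   27.1] yaw_y 75.9 z [ 0.009 -0.001 -1.   ] F [-0.9 -0.4  0.1] w 74.8
```

```bash
python3 -m creep '[[[-0.01,-0.002,0,0,0.4,0,0.075],[0,0,-0.012,0,0.2,0,0.075],[0,0,0,0,0,0,0.075]]]'; python3 -c "
from h import *
st()"
```

```text
time: 19.8
ee_pos: [447.0, -153.0, 17.9]
eef_rot: [0.122, 0.993, -0.001, 0.002]
ft_force: [-0.0, -0.1, -0.1]
width: 74.9
t 19.8 p [ 447.  -153.    17.9] yaw_y 76.0 z [ 0.003 -0.002 -1.   ] F [-0.  -0.1 -0.1] w 74.9
```

```bash
python3 -m creep '[[[-0.003,0,-0.012,0,0.2,0,0.075],[0,0,-0.004,0,0,0,0.075],[0,0,0,0,0,0,0.075]]]' 15; python3 -c "
from h import *
st()"
```

```text
time: 20.1
ee_pos: [444.4, -153.0, 1.2]
eef_rot: [0.122, 0.993, -0.001, 0.001]
ft_force: [-0.3, 0.0, -0.1]
width: 75.3
t 20.1 p [ 444.4 -153.     1.2] yaw_y 76.0 z [ 0.001 -0.002 -1.   ] F [-0.3  0.  -0.1] w 75.3
```

```bash
python3 -m creep '[[[0.002,0,0.004,0,0,0,0.075],[0,0,0,0,0,0,0.075],[0,0,0,0,0,0,0],[0,0,0,0,0,0,0],[0,0,0,0,0,0,0],[0,0,0,0,0,0,0],[0,0,0,0,0,0,0]]]' 15; python3 -c "
from h import *
st()"
```

```text
time: 20.8
ee_pos: [446.9, -153.2, 5.9]
eef_rot: [0.122, 0.993, -0.001, 0.001]
ft_force: [-0.4, 0.1, -0.1]
width: 54.7
t 20.8 p [ 446.9 -153.2    5.9] yaw_y 76.0 z [ 0.001 -0.002 -1.   ] F [-0.4  0.1 -0.1] w 54.7
```

```bash
python3 -m creep '[[[0,0,0.045,0,0,0,0],[0,0,0.045,0,0,0,0],[0,0,0.045,0,0,0,0],[0,0,0.02,0,0,0,0],[0,0,0,0,0,0,0]]]'; python3 -c "
from h import *
st()
for c in('scene','side'):
  p,W=cloud(c)
  m=(np.hypot(W[...,0]-628,W[...,1]+183)<42)&(W[...,2]>63.5)&(W[...,2]<69)
  q=W[m]; (cc,r)=cv2.minEnclosingCircle(q[:,:2].astype(np.float32)); print(c,m.sum(),cc,r,top(W,m,60,72),np.median(q,axis=0))
  print(np.percentile(q[:,:2],[2,98],axis=0))
  m=(np.hypot(W[...,0]-628,W[...,1]+183)<80)&(np.hypot(W[...,0]-628,W[...,1]+183)>44)&(W[...,2]>48)&(W[...,2]<70); print('post',m.sum(),np.median(W[m],axis=0))
for f in finder.spot_point('stage_top','scene')[:1]: print(f['confidence'],atz('scene',f['point'],66))
for f in finder.spot_point('stage_top','side')[:1]: print(f['confidence'],atz('side',f['point'],66))
"
```

```text
time: 21.3
ee_pos: [444.3, -152.8, 164.8]
eef_rot: [0.122, 0.993, -0.001, -0.002]
ft_force: [-0.2, -1.0, -0.4]
width: 54.4
t 21.3 p [ 444.3 -152.8  164.8] yaw_y 76.0 z [-0.004 -0.001 -1.   ] F [-0.2 -1.  -0.4] w 54.4
scene 186 (628.454833984375, -180.23489379882812) 38.12954330444336 (186, array([ 626.6, -179.6]), array([71.5, 70.3]), -70.7, 66.1) [ 626.70827719 -178.36238285   66.05059986]
[[ 595.01006409 -213.03533261]
 [ 659.59489436 -147.78021527]]
post 82 [ 692.33563717 -193.56203324   58.45057976]
side 250 (628.7149658203125, -185.5023956298828) 38.52311325073242 (250, array([ 627.4, -182.9]), array([70.7, 69.8]), 16.3, 66.4) [ 626.17140427 -183.92713279   66.41934594]
[[ 594.50916511 -214.56530653]
 [ 662.08980584 -150.3563811 ]]
post 82 [ 689.0205002  -200.30494738   60.32037485]
0.77 [ 621.88850706 -189.52660988   66.        ]
0.89 [ 623.07321214 -188.85008534   66.        ]
```

```bash
python3 -m creep '[[[0.04,-0.006,0,0,0,0,0],[0.045,-0.007,0,0,0,0,0],[0.045,-0.007,0,0,0,0,0],[0.03,-0.005,-0.01,0,0,0,0],[0,0,-0.02,0,0,0,0],[0,0,0,0,0,0,0]]]'; python3 -c "
from h import *
st()"
```

```text
time: 22.1
ee_pos: [600.9, -176.4, 117.8]
eef_rot: [0.122, 0.992, 0.0, -0.015]
ft_force: [-1.0, 0.7, -0.6]
width: 54.6
t 22.1 p [ 600.9 -176.4  117.8] yaw_y 76.0 z [-0.03   0.004 -1.   ] F [-1.   0.7 -0.6] w 54.6
```

```bash
python3 -m creep '[[[0.025,-0.005,0,-0.2,-1.7,0,0],[0,0,0,0,0,0,0],[0,0,0,0,0,0,0]]]'; python3 -c "
from h import *
st()"
```

```text
time: 22.4
ee_pos: [623.1, -181.1, 114.3]
eef_rot: [0.122, 0.992, 0.001, -0.004]
ft_force: [-0.5, 0.0, 1.0]
width: 54.6
t 22.4 p [ 623.1 -181.1  114.3] yaw_y 75.9 z [-0.008  0.002 -1.   ] F [-0.5  0.   1. ] w 54.6
```

```bash
python3 -m creep '[[[0.005,-0.001,-0.015,0,-0.5,0,0],[0,0,-0.01,0,0,0,0],[0,0,0,0,0,0,0]]]'; python3 -c "
from h import *
st()
p,W=cloud('side'); cv2.imwrite('pics/s2.png',cv2.resize(p[120:280,220:420,::-1],(800,640))[20:620])"
```

```text
time: 22.7
ee_pos: [625.8, -181.9, 89.1]
eef_rot: [0.123, 0.992, 0.001, -0.001]
ft_force: [-0.6, -0.5, 1.3]
width: 54.3
t 22.7 p [ 625.8 -181.9   89.1] yaw_y 75.9 z [-0.001  0.003 -1.   ] F [-0.6 -0.5  1.3] w 54.3
```

View pics/s2.png

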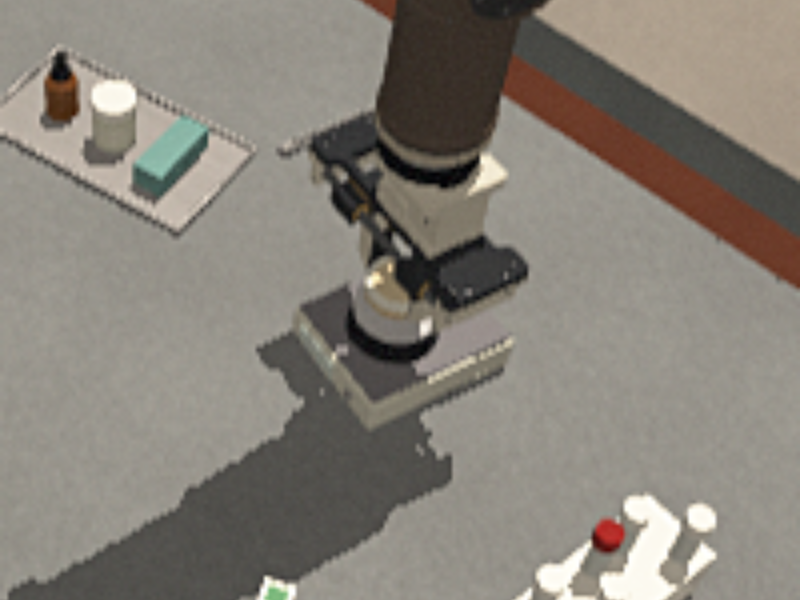

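The dish (385,280) hangs centred just above the plate (395,315).

```bash
python3 -m creep '[[[0.001,0,-0.009,0,0,0,0],[0,0,-0.003,0,0,0,0],[0,0,0,0,0,0,0]]]'; python3 -c "
from h import *
st()"
```

```text
time: 23.05
ee_pos: [627.2, -182.0, 78.2]
eef_rot: [0.123, 0.992, 0.001, 0.0]
ft_force: [0.9, -0.2, -0.3]
width: 54.4
t 23.05 p [ 627.2 -182.    78.2] yaw_y 75.9 z [ 0.     0.002 -1.   ] F [ 0.9 -0.2 -0.3] w 54.4
```

```bash
python3 -m creep '[[[0,0,-0.005,0,0,0,0],[0,0,-0.001,0,0,0,0],[0,0,0,0,0,0,0]]]'; python3 -c "
from h import *
st()"
```

```text
time: 23.35
ee_pos: [627.4, -182.1, 72.0]
eef_rot: [0.123, 0.992, 0.001, 0.0]
ft_force: [-0.2, -0.7, 0.8]
width: 54.6
t 23.35 p [ 627.4 -182.1   72. ] yaw_y 75.9 z [ 0.001  0.002 -1.   ] F [-0.2 -0.7  0.8] w 54.6
```

```bash
python3 -m creep '[[[0,0,0,0,0,0,0.075],[0,0,0,0,0,0,0.075],[0,0,0,0,0,0,0.075],[0,0,0.03,0,0,0,0.075],[0,0,0.03,0,0,0,0.075],[0,0,0,0,0,0,0],[0,0,0,0,0,0,0],[0,0,0,0,0,0,0]]]'; python3 -c "
from h import *
st()
for c in('scene','side'):
  p,W=cloud(c)
  for f in finder.silhouettes('dish_mid',c)[:1]: print(c,f['confidence'],f['rect'],top(W,f['region'],78,90))
"
```

```text
time: 24.15
ee_pos: [627.0, -182.0, 133.7]
eef_rot: [0.123, 0.992, 0.001, 0.0]
ft_force: [0.1, 0.2, 0.7]
width: 55.7
t 24.15 p [ 627.  -182.   133.7] yaw_y 75.9 z [ 0.     0.002 -1.   ] F [0.1 0.2 0.7] w 55.7
scene 0.6 [184.2, 185.1, 205.8, 199.1] (138, array([ 625. , -175.9]), array([56. , 47.9]), 24.0, 83.2)
side 0.72 [314.4, 191.8, 328.4, 204.4] (167, array([ 623.5, -183.6]), array([52.9, 48.3]), 88.8, 83.5)
```

```bash
python3 -m creep '[[[0,0,0,0,0,0,0],[0,0,0,0,0,0,0],[0,0,0,0,0,0,0],[0,0,-0.02,0,0,0,0],[0,0,-0.013,0,0,0,0],[0,0,0,0,0,0,0]]]'; python3 -c "
from h import *
st()"
```

```text
time: 24.95
ee_pos: [626.3, -181.7, 97.9]
eef_rot: [0.123, 0.992, 0.001, -0.001]
ft_force: [-0.6, 0.4, -0.1]
width: 0.4
t 24.95 p [ 626.3 -181.7   97.9] yaw_y 75.9 z [-0.002  0.003 -1.   ] F [-0.6  0.4 -0.1] w 0.4
```

```bash
python3 -m creep '[[[0.001,0,-0.012,0,0,0,0],[0,0,-0.006,0,0,0,0],[0,0,-0.006,0,0,0,0]]]'; python3 -c "
from h import *
st()"
```

```text
time: 25.25
ee_pos: [628.2, -182.0, 74.5]
eef_rot: [0.123, 0.992, 0.001, -0.0]
ft_force: [-1.7, 0.6, 7.5]
width: 0.4
t 25.25 p [ 628.2 -182.    74.5] yaw_y 75.9 z [-0.     0.003 -1.   ] F [-1.7  0.6  7.5] w 0.4
```

```bash
python3 -m creep '[[[0,0,-0.006,0,0,0,0],[0,0,-0.005,0,0,0,0]]]'; python3 -c "
from h import *
st()"
```

```text
time: 25.45
ee_pos: [628.5, -182.1, 64.7]
eef_rot: [0.123, 0.992, 0.001, 0.0]
ft_force: [-16.9, 5.3, 57.0]
width: 0.5
t 25.45 p [ 628.5 -182.1   64.7] yaw_y 75.9 z [ 0.     0.003 -1.   ] F [-16.9   5.3  57. ] w 0.5
```

Bottom stop reached (18 mm). Release gently and check.

```bash
python3 -m creep '[[[0,0,0.006,0,0,0,0],[0,0,0.01,0,0,0,0],[0,0,0.04,0,0,0,0],[0,0,0.04,0,0,0,0.04],[-0.03,-0.03,0.03,0,0,0,0.04],[-0.03,-0.02,0,0,0,0,0.04],[-0.04,-0.02,0,0,0,0,0.04],[-0.04,-0.02,0,0,0,0,0.04]]]'; python3 -c "
from h import *
st()
for c in('scene','side'):
  p,W=cloud(c)
  for f in finder.silhouettes('dish_mid',c)[:1]: print(c,f['confidence'],f['rect'],top(W,f['region'],63,90))
"
```

```text
time: 26.25
ee_pos: [492.4, -268.0, 196.3]
eef_rot: [0.117, 0.993, 0.002, 0.004]
ft_force: [-1.1, -0.8, -0.0]
width: 35.6
t 26.25 p [ 492.4 -268.   196.3] yaw_y 76.5 z [ 0.007  0.002 -1.   ] F [-1.1 -0.8 -0. ] w 35.6
scene 0.29 [184.6, 196.0, 204.5, 206.0] None
```

```bash
python3 -m creep '[[[-0.04,-0.01,-0.03,0,0,-8,0.045],[-0.03,0,-0.03,0,0,-8,0.045],[0,0,0,0,0,0,0.045],[0,0,0,0,0,0,0.045]]]'; python3 -c "
from h import *
st()
for c in('scene','side'):
  p,W=cloud(c)
  m=np.hypot(W[...,0]-627,W[...,1]+182)<22; print(c,m.sum(),np.nanmedian(W[m][:,2]))
  m=(np.hypot(W[...,0]-627,W[...,1]+182)<45)&(W[...,2]>63); print(top(W,m,64,80))
  cv2.imwrite('pics/d_%s.png'%c,p[:,:,::-1])
p,W=cloud('wrist')
for f in finder.silhouettes('slipcase_mid','wrist')[:2]: print(f['confidence'],f['rect'],top(W,f['region'],11,20))
"
```

```text
time: 26.85
ee_pos: [428.4, -274.6, 136.1]
eef_rot: [0.257, 0.967, 0.001, 0.006]
ft_force: [-0.2, 0.1, -0.4]
width: 44.8
t 26.85 p [ 428.4 -274.6  136.1] yaw_y 60.3 z [ 0.013 -0.001 -1.   ] F [-0.2  0.1 -0.4] w 44.8
scene 88 68.73808459508228
(142, array([ 625.7, -181.3]), array([57.5, 51. ]), 71.5, 68.6)
side 6 70.63388840240083
(22, array([ 638.2, -201.3]), array([39.1,  8.1]), 31.3, 68.5)
0.81 [208.8, 135.9, 245.5, 172.0] (712, array([ 385.7, -283.8]), array([26.2, 25.9]), -62.8, 14.6)
```

Latch confirmed: dish top at 68.7 mm (52+17 expected).

```bash
python3 -m creep '[[[-0.03,-0.006,-0.02,0,0.5,-8.5,0.045],[-0.014,-0.003,-0.03,0,0.4,-8.5,0.045],[0,0,-0.02,0,0,-8.5,0.045],[0,0,0,0,0,-7.5,0.045],[0,0,0,0,0,0,0.045]]]'; python3 -c "
from h import *
st()
p,W=cloud('wrist')
for f in finder.silhouettes('slipcase_mid','wrist')[:2]: print(f['confidence'],f['rect'],top(W,f['region'],11,20))
"
```

```text
time: 27.55
ee_pos: [391.6, -286.0, 67.9]
eef_rot: [0.524, 0.852, -0.004, 0.004]
ft_force: [-0.5, -0.2, 0.1]
width: 45.2
t 27.55 p [ 391.6 -286.    67.9] yaw_y 26.8 z [ 0.003 -0.011 -1.   ] F [-0.5 -0.2  0.1] w 45.2
0.58 [233.0, 182.9, 268.0, 222.8] (1080, array([ 385.5, -283.9]), array([26.2, 25.6]), -62.6, 14.5)
```

```bash
python3 -m creep '[[[-0.007,0.003,-0.015,0.6,0.2,0,0.045],[0,0,-0.02,0,0.2,0,0.045],[0,0,0,0,0,0,0.045]]]'; python3 -c "
from h import *
st()
"
```

```text
time: 27.95
ee_pos: [388.3, -283.7, 34.8]
eef_rot: [0.515, 0.857, -0.0, 0.002]
ft_force: [-0.4, 0.6, -0.6]
width: 44.7
t 27.95 p [ 388.3 -283.7   34.8] yaw_y 27.9 z [ 0.003 -0.002 -1.   ] F [-0.4  0.6 -0.6] w 44.7
```

```bash
python3 -m creep '[[[-0.004,0,-0.01,0,0.2,0,0.045],[0,0,-0.012,0,0.2,0,0.045],[0,0,0,0,0,0,0.045]]]'; python3 -c "
from h import *
st()
"
```

```text
time: 28.25
ee_pos: [385.8, -284.5, 13.2]
eef_rot: [0.513, 0.858, -0.002, 0.0]
ft_force: [-0.9, 0.1, 0.4]
width: 44.9
t 28.25 p [ 385.8 -284.5   13.2] yaw_y 28.2 z [-0.001 -0.003 -1.   ] F [-0.9  0.1  0.4] w 44.9
```

```bash
python3 -m creep '[[[0,0.001,-0.008,0,0,0,0.045],[0,0,0,0,0,0,0.045],[0,0,0,0,0,0,0],[0,0,0,0,0,0,0],[0,0,0,0,0,0,0],[0,0,0,0,0,0,0],[0,0,0,0,0,0,0],[0,0,0,0,0,0,0]]]'; python3 -c "
from h import *
st()
for c in('scene','side'):
  p,W=cloud(c)
  for f in finder.silhouettes('slidebox_mid',c)[:1]: print(c,f['confidence'],f['rect'],top(W,f['region'],27,36))
"
```

```text
time: 29.05
ee_pos: [386.6, -283.8, 5.5]
eef_rot: [0.513, 0.858, -0.002, 0.001]
ft_force: [-0.0, 0.3, -0.2]
width: 25.4
t 29.05 p [ 386.6 -283.8    5.5] yaw_y 28.3 z [ 0.001 -0.004 -1.   ] F [-0.   0.3 -0.2] w 25.4
scene 0.85 [237.2, 238.9, 263.3, 263.2] (204, array([638.7, 101.6]), array([86.1, 35.4]), 11.6, 30.6)
```

```bash
python3 -m creep '[[[0,0,0.045,0,0,0,0],[0,0,0.045,0,0,0,0],[0.02,0.03,0.045,0,0,0,0],[0.03,0.045,0,0,0,-8,0],[0.03,0.045,0,0,0,-8,0],[0.03,0.045,0,0,0,0,0],[0.03,0.045,0,0,0,0,0],[0.03,0.045,0,0,0,0,0]]]'; python3 -m creep '[[[0.03,0.045,0,0,0,0,0],[0.02,0.03,0,0,0,0,0],[0,0,0,0,0,0,0],[0,0,0,0,0,0,0]]]'; python3 -c "
from h import *
st()
"
```

```text
time: 30.05
ee_pos: [539.1, -52.6, 139.8]
eef_rot: [0.632, 0.775, -0.0, 0.001]
ft_force: [0.4, -0.5, -0.3]
width: 25.8
time: 30.45
ee_pos: [589.6, 29.8, 138.8]
eef_rot: [0.627, 0.779, 0.001, 0.0]
ft_force: [-0.4, -1.0, -0.4]
width: 26.1
t 30.45 p [589.6  29.8 138.8] yaw_y 12.3 z [ 0.002  0.001 -1.   ] F [-0.4 -1.  -0.4] w 26.1
```

```bash
python3 -m creep '[[[0.03,0.042,0,0,0,0,0],[0.016,0.024,-0.02,0,0,0,0],[0,0,-0.03,0,0,0,0],[0,0,0,0,0,0,0]]]'; python3 -c "
from h import *
st()
p,W=cloud('wrist'); cv2.imwrite('pics/w5.png',p[:,:,::-1])
for n,a,b in(('slidebox_mid',27,36),('jar_mid',53,62),('dropper_mid',40,80),('tray_mid',0,12)):
  for f in finder.silhouettes(n,'wrist')[:1]: print(n,f['confidence'],f['rect'],top(W,f['region'],a,b))
"
```

```text
time: 30.85
ee_pos: [634.3, 90.7, 88.4]
eef_rot: [0.63, 0.777, 0.0, 0.001]
ft_force: [-0.3, -0.8, -0.5]
width: 25.8
t 30.85 p [634.3  90.7  88.4] yaw_y 11.9 z [ 0.002 -0.    -1.   ] F [-0.3 -0.8 -0.5] w 25.8
slidebox_mid 0.95 [216.3, 175.1, 314.8, 217.8] (3832, array([639.8, 100.2]), array([79.7, 31.9]), 12.3, 29.4)
jar_mid 0.89 [237.0, 74.4, 300.1, 150.6] (3739, array([625.4, 163.2]), array([42.2, 42.2]), -78.0, 56.5)
dropper_mid 0.89 [240.5, 0.0, 289.2, 48.0] (1624, array([613.9, 218.9]), array([30.8, 21.3]), 12.3, 47.2)
tray_mid 0.56 [179.7, 0.0, 357.7, 228.8] (25381, array([629.3, 155. ]), array([181.3, 132.5]), -78.3, 1.6)
```

View pics/w5.png

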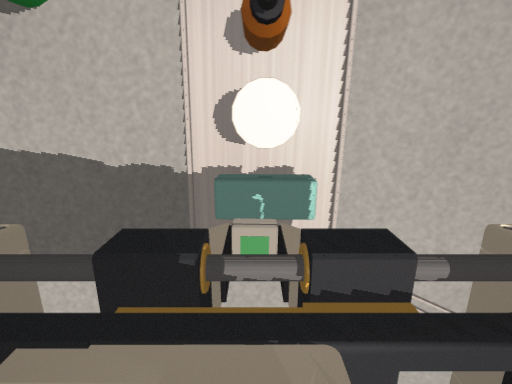

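The view shows the held case (255,240) just short of the box (265,197), with jar (266,112) and bottle (267,20) on the tray's middle line.

```bash
python3 -m creep '[[[0.006,0.01,-0.015,0,0,0,0],[0,0,-0.015,0,0,0,0],[0,0,0,0,0,0,0]]]'; python3 -c "
from h import *
st()
"
```

```text
time: 31.4
ee_pos: [645.2, 100.7, 63.9]
eef_rot: [0.631, 0.776, 0.005, 0.004]
ft_force: [-0.5, 0.6, -0.5]
width: 25.7
t 31.4 p [645.2 100.7  63.9] yaw_y 11.8 z [ 0.014  0.003 -1.   ] F [-0.5  0.6 -0.5] w 25.7
```

```bash
python3 -m creep '[[[-0.005,0,-0.006,-0.2,0.7,0,0],[0,0,-0.01,0,0,0,0],[0,0,0,0,0,0,0]]]'; python3 -c "
from h import *
st()
"
```

```text
time: 31.7
ee_pos: [639.1, 100.5, 45.7]
eef_rot: [0.631, 0.776, -0.001, -0.0]
ft_force: [0.2, -0.2, -0.6]
width: 25.6
t 31.7 p [639.1 100.5  45.7] yaw_y 11.8 z [-0.001 -0.001 -1.   ] F [ 0.2 -0.2 -0.6] w 25.6
```

```bash
python3 -m creep '[[[0,0,-0.006,0,0,0,0],[0,0,-0.003,0,0,0,0],[0,0,0,0,0,0,0]]]'; python3 -c "
from h import *
st()
"
```

```text
time: 32.0
ee_pos: [639.3, 100.3, 36.1]
eef_rot: [0.631, 0.776, -0.001, 0.0]
ft_force: [-0.5, 0.7, 3.3]
width: 25.9
t 32.0 p [639.3 100.3  36.1] yaw_y 11.7 z [-0.001 -0.001 -1.   ] F [-0.5  0.7  3.3] w 25.9
```

```bash
python3 -m creep '[[[0,0,0,0,0,0,0.045],[0,0,0,0,0,0,0.045],[0,0,0.03,0,0,0,0.045],[0,0,0.045,0,0,0,0.045],[0,0,0.045,0,0,0,0.045],[0,-0.03,0.045,0,0,0,0.045],[0,-0.04,0.03,0,0,0,0.045],[0,0,0,0,0,0,0.045]]]'; python3 -c "
from h import *
st()
T=np.array([626,163.]); a=np.radians(11.7); M=np.array([[np.cos(a),np.sin(a)],[-np.sin(a),np.cos(a)]])
for c in('wrist','scene','side'):
  p,W=cloud(c)
  if c!='side': cv2.imwrite('pics/f_%s.png'%c, p[:,:,::-1] if c=='wrist' else cv2.resize(p[160:320,150:350,::-1],(750,600),interpolation=cv2.INTER_CUBIC))
  for n,z0,z1 in(('tray_mid',0,12),('slidebox_mid',27,36),('slipcase_mid',44,52),('jar_mid',54,62),('dropper_mid',40,80),('dish_mid',64,75)):
    for f in finder.silhouettes(n,c)[:1]:
      t=top(W,f['region'],z0,z1); print(c,n,round(f['confidence'],2),t, t and np.round(M@(t[1]-T),1))
"
```

```text
time: 32.8
ee_pos: [637.5, 31.1, 234.2]
eef_rot: [0.63, 0.777, -0.002, 0.001]
ft_force: [-0.2, -1.1, -0.4]
width: 45.1
t 32.8 p [637.5  31.1 234.2] yaw_y 11.9 z [-0.001 -0.003 -1.   ] F [-0.2 -1.1 -0.4] w 45.1
wrist tray_mid 0.77 (12308, array([631.8, 139.9]), array([192.5, 130.2]), -79.0, 1.6) [  1.  -23.8]
wrist slidebox_mid 0.8 (1133, array([640.6,  99.8]), array([78.6, 30.8]), 11.9, 29.4) [  1.5 -64.8]
wrist slipcase_mid 0.58 (493, array([638.9,  99.8]), array([24.8, 24.7]), -78.1, 45.6) [ -0.2 -64.5]
wrist jar_mid 0.74 (1393, array([625.3, 162.8]), array([42.4, 41.8]), -77.1, 56.4) [-0.7 -0.1]
wrist dropper_mid 0.64 (263, array([614.4, 214.1]), array([28.9, 11. ]), 10.9, 44.7) [-1.  52.4]
scene tray_mid 0.58 (1619, array([624.1, 165.4]), array([241.5, 136.3]), -79.1, 3.5) [-1.4  2.7]
scene slidebox_mid 0.58 (126, array([637.4, 101.7]), array([82.3, 34.2]), 12.9, 30.0) [ -1.3 -62.3]
scene slipcase_mid 0.44 (47, array([637.5, 103.4]), array([26.1, 23.6]), 48.1, 46.6) [ -0.8 -60.7]
scene jar_mid 0.7 (58, array([341.8, 159.7]), array([44. , 34.4]), 55.8, 55.8) [-279.    54.4]
scene dropper_mid 0.65 (90, array([613.7, 229.9]), array([30.1, 21.9]), -29.0, 51.3) [ 1.5 68. ]
scene dish_mid 0.68 (143, array([ 624.2, -180.3]), array([58.7, 49.6]), 53.9, 68.4) [ -71.4 -335.8]
side tray_mid 0.85 (903, array([624.8, 161.7]), array([242.2, 133.4]), -79.0, 4.3) [-1.4 -1. ]
side slidebox_mid 0.71 (90, array([637.4,  96.2]), array([79.6, 32.6]), 5.7, 31.0) [ -2.4 -67.7]
side jar_mid 0.6 (77, array([339. , 155.4]), array([42.9, 39.8]), 30.1, 55.9) [-282.6   50.8]
side dropper_mid 0.55 (52, array([607.7, 221.1]), array([26.8, 21. ]), -41.3, 52.9) [-6.1 60.6]
side dish_mid 0.65 (179, array([ 627.2, -181.4]), array([58. , 49.7]), 39.9, 69.4) [ -68.7 -337.5]
```

View pics/f_wrist.png

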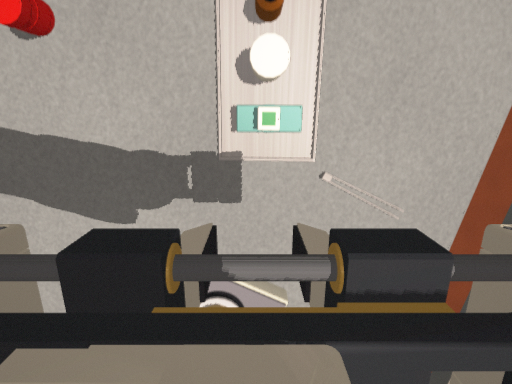

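View pics/f_scene.png

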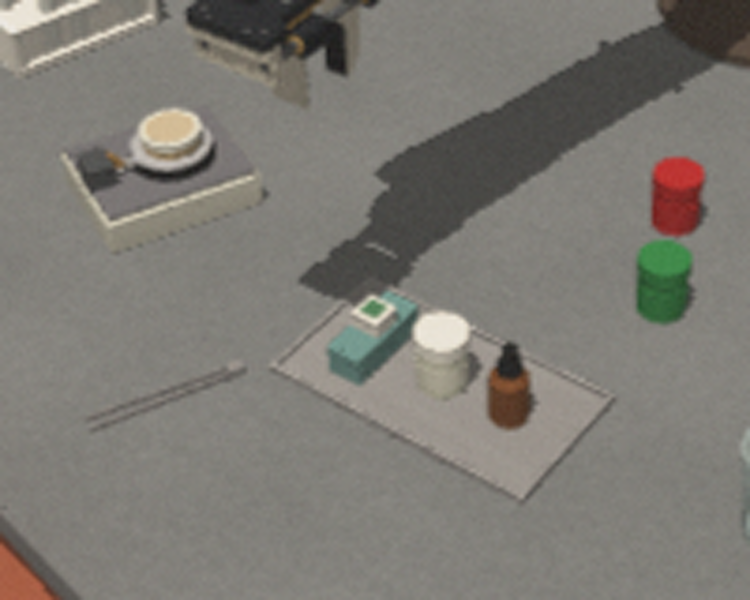

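The wrist view shows case (269,118) centred on the box, with jar (270,55) and bottle (268,8) in line. In the scene crop the dish (170,132) sits central on the lowered plate and everything is upright.

```bash
python3 -c "
from rig import order
print(order.hand_in())"
```

```text
the job is handed in; nothing more can be done
None
```

The job is done and handed in at about 33 s of the 128 s allowed. I can't see the official verdict, since handing in reports none.

**Tray row** (last checks, in the tray's frame):

| Item | Along tray, + = left (mm) | Front/back offset (mm) |
|---|---|---|
| Jar | 0 | about -1 |
| Bottle | about +62 | 2 or less |
| Slide box | about -65 | about 1 |

- **Slide box:** it lies within about 1° of front-to-back.
- **Cover-slip case:** it sits within about 2 mm of the middle of the box's top.

**Dish and stage:** I set the dish within about 3 mm of the stage centre and pressed it to the bottom stop, with a brief 57 N peak on the wrist. The dish top then stayed at 68.4–69.4 mm, where 69 mm means latched. The stage was never pressed empty.

**Upright and undisturbed:** everything looked upright, and I kept the arm well clear of the rack and beaker. I did not measure those two again at the end.

**Checks that disagreed:**
- The scene and side cameras differed by 3–8 mm in places. The side view put the bottle about 6 mm nearer the robot and the box's yaw about 6° off. Both are still inside tolerance, and I relied on the closer wrist views where I had them.
- In the last wrist view the bottle was cut off by the picture edge, so its wrist reading is not usable.
- The finder's top "jar" hit in the final scene and side pictures was the red look-alike. The jar's position comes from the wrist view and the pictures.

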